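Close the rivets on the luggage tags in order

TASK

Four luggage tags are drying on the slab, each with a brass rivet cap standing on its post: with a fingertip, lightly press the cap of the red tag fully home, then the blue tag's, then the yellow tag's, in that order as their glue has set. Leave the green tag's cap standing, its glue is still wet. Only press the caps, gently: do not lift or push the tags about, and leave everything else on the bench where it is.

Things in the scene. Friction and masses are not known exactly. Their poses are not given: they have to be found in the camera images.
- slab: fixed dark stone slab, 270 (x) x 700 (y) x 20 mm thick, on the bench; origin at the centre of its underside; its top is level, 20 mm above the bench
- red_tag: red luggage tag: a stiff red plate 100 (x) x 46 (y) x 4 mm glued centrally on top of a loose aluminium setting block 74 x 50 x 18 mm, all together 0.3 kg and loose on the slab; origin at the centre of the block's underside, z up, the plate's top 22 mm above it; a steel eyelet lies 40 mm along +x; in the middle a brass rivet cap stands on its post over a black springy washer 28 mm across and 4 mm thick
- red_rivet_top (a point): centre of the domed top of the red tag's brass rivet cap (cap 20 mm across, 6 mm high). Standing, this point is 39 mm above the block's underside; pressed fully home and let go it is 32 mm above it, the cap's rim then lying on the springy washer. While pushed, the washer (with post and cap) gives about 1 mm for each 4 N, at most 3.5 mm, and springs back when let go
- red_rivet (a joint): how far the red tag's rivet cap has been pressed down its post, m: 0 standing (as at the start), 0.007 fully home on the washer, where it stops (the washer's own give is not counted). It slides straight down with a steady drag of about 3 N, does not spring back and cannot be pulled off
- blue_tag: blue luggage tag: a stiff blue plate 100 (x) x 46 (y) x 4 mm glued centrally on top of a loose aluminium setting block 74 x 50 x 18 mm, all together 0.3 kg and loose on the slab; origin at the centre of the block's underside, z up, the plate's top 22 mm above it; a steel eyelet lies 40 mm along +x; in the middle a brass rivet cap stands on its post over a black springy washer 28 mm across and 4 mm thick
- blue_rivet_top (a point): centre of the domed top of the blue tag's brass rivet cap (cap 20 mm across, 6 mm high). Standing, this point is 39 mm above the block's underside; pressed fully home and let go it is 32 mm above it, the cap's rim then lying on the springy washer. While pushed, the washer (with post and cap) gives about 1 mm for each 4 N, at most 3.5 mm, and springs back when let go
- blue_rivet (a joint): how far the blue tag's rivet cap has been pressed down its post, m: 0 standing (as at the start), 0.007 fully home on the washer, where it stops (the washer's own give is not counted). It slides straight down with a steady drag of about 3 N, does not spring back and cannot be pulled off
- yellow_tag: yellow luggage tag: a stiff yellow plate 100 (x) x 46 (y) x 4 mm glued centrally on top of a loose aluminium setting block 74 x 50 x 18 mm, all together 0.3 kg and loose on the slab; origin at the centre of the block's underside, z up, the plate's top 22 mm above it; a steel eyelet lies 40 mm along +x; in the middle a brass rivet cap stands on its post over a black springy washer 28 mm across and 4 mm thick
- yellow_rivet_top (a point): centre of the domed top of the yellow tag's brass rivet cap (cap 20 mm across, 6 mm high). Standing, this point is 39 mm above the block's underside; pressed fully home and let go it is 32 mm above it, the cap's rim then lying on the springy washer. While pushed, the washer (with post and cap) gives about 1 mm for each 4 N, at most 3.5 mm, and springs back when let go
- yellow_rivet (a joint): how far the yellow tag's rivet cap has been pressed down its post, m: 0 standing (as at the start), 0.007 fully home on the washer, where it stops (the washer's own give is not counted). It slides straight down with a steady drag of about 3 N, does not spring back and cannot be pulled off
- green_tag: green luggage tag: a stiff green plate 100 (x) x 46 (y) x 4 mm glued centrally on top of a loose aluminium setting block 74 x 50 x 18 mm, all together 0.3 kg and loose on the slab; origin at the centre of the block's underside, z up, the plate's top 22 mm above it; a steel eyelet lies 40 mm along +x; in the middle a brass rivet cap stands on its post over a black springy washer 28 mm across and 4 mm thick
- green_rivet_top (a point): centre of the domed top of the green tag's brass rivet cap (cap 20 mm across, 6 mm high). Standing, this point is 39 mm above the block's underside; pressed fully home and let go it is 32 mm above it, the cap's rim then lying on the springy washer. While pushed, the washer (with post and cap) gives about 1 mm for each 4 N, at most 3.5 mm, and springs back when let go
- green_rivet (a joint): how far the green tag's rivet cap has been pressed down its post, m: 0 standing (as at the start), 0.007 fully home on the washer, where it stops (the washer's own give is not counted). It slides straight down with a steady drag of about 3 N, does not spring back and cannot be pulled off
- spool: loose orange thread spool, 38 mm across, 40 mm high, standing on the slab; a bystander; origin at its underside
- burnisher: loose turned wooden burnisher, 36 mm across, 60 mm high, standing on the slab; a bystander; origin at its underside
- jar: loose small amber jar, 36 mm across, 45 mm high, standing on the slab; a bystander; origin at its underside
- glue: loose white bottle with a red cap, 52 mm across, 130 mm high, standing on the bench beyond the slab; a bystander; origin at its underside
- bowl: loose white bowl, 100 mm across, 35 mm high, on the bench to the robot's left of the slab; a bystander; origin at its underside
- mallet: loose mallet with a wooden handle, about 260 mm long, lying on the bench to the robot's right of the slab; a bystander; origin near the middle of its length
Mind the look-alikes: they are no part of the job. Leave any brown or pink look-alike of the green_tag alone.

How it is judged (in metres and radians):
On the way, in this order (a step that is already met when the one before it is completed fails the run):
1. the red tag's cap is pressed home while the blue and yellow ones still stand (value of joint red_rivet above 0.005 m and value of joint each of blue_rivet, yellow_rivet below 0.002 m), for 0.1 s.
2. then the blue tag's cap is pressed home while the yellow one still stands (value of joint each of blue_rivet, red_rivet above 0.005 m and value of joint yellow_rivet below 0.002 m), for 0.1 s.
3. then the yellow tag's cap is pressed home (value of joint each of yellow_rivet, blue_rivet, red_rivet above 0.005 m), for 0.1 s.
At the end, for the whole second after the job is handed in: the red, blue and yellow tags' caps are home (pressed at least 5 of their 7 mm), the green one's still stands (pressed less than 2 mm), and all four tags lie flat and at rest on the slab within 20 mm of where they started (all of step 3 and value of joint green_rivet below 0.002 m and distance of each of red_tag, blue_tag, yellow_tag, green_tag from where it was at the start of the episode below 0.02 m and angle between each of red_tag, blue_tag, yellow_tag, green_tag's own z axis and vertical below 0.08 rad and linear speed of each of red_tag, blue_tag, yellow_tag, green_tag below 0.02 m/s); the robot touches nothing.
It fails at once if the green tag's cap is pressed (value of joint green_rivet above 0.002 m).
It fails at once if a tag is lifted off the slab (more than 6 mm) or carried or pushed more than 25 mm (z of any of red_tag, blue_tag, yellow_tag, green_tag in the frame of slab above 0.026 m or distance of any of red_tag, blue_tag, yellow_tag, green_tag from where it was at the start of the episode above 0.025 m).
It fails at once if a tag or its cap is pressed harder than 30 N (contact force between any of the fingers, the arm and red_tag above 30 N or contact force between any of the fingers, the arm and blue_tag above 30 N or contact force between any of the fingers, the arm and yellow_tag above 30 N or contact force between any of the fingers, the arm and green_tag above 30 N).
It fails at once if a bystander is moved more than 30 mm (distance of any of spool, burnisher, jar, glue, bowl, mallet from where it was at the start of the episode above 0.03 m).
It also fails if it takes over 58 s, if anything falls off the work surface, if the arm or the gripper's body presses on something with over 40 N, if the wrist force passes 120 N, or if a joint passes its speed limit or range.

ROBOT

A 6-joint arm with a two-finger parallel gripper is mounted at the origin on the work surface. World frame = base frame: x ahead of the robot, y to its left, z up, the work surface at z = 0. Lengths are in mm, angles in rad, forces in N, time in s.
With the tool pointing down it reaches from about 350 to 950 mm from the base axis. Payload 17.4 kg.
Tool frame: the origin (TCP) lies midway between the tips of the shut fingers; the grasp point (between the pads) lies 19 mm behind it (ctrl.grasp_offset is the z of the grasp point in the tool frame, in mm); z points along the fingers, y is the direction in which the jaws open and shut (so a half turn about z gives the same grasp; the last joint's range is limited). The gripper opens to 93 mm and grips with 3 to 60 N. Pads are 15 mm wide; open, the fingers measure 128 mm over their backs; the gripper's body (75 mm by 188 mm) begins 65 mm behind the grasp point.
Start: joints at [1.303, 0.116, 1.442, -0, 1.584, -0.038], TCP at [153.761, 657.259, 218.646] pointing down, gripper open.
Joint ranges: [-2.83, 2.83], [-0.83, 2.19], [0.07, 2.5], [-1.14, 4.28], [0.01, 3], [-2.97, 2.97]. Speed limits (rad/s): [1.89, 1.89, 2.22, 3.14, 3.14, 3.14].

INTERFACE

Orientations are given as a unit quaternion [w, x, y, z].
In Python, from station import ctrl gives the robot as it stands.
- The arm moves only by the tool drive_tool, never from a script. Its argument "plan" is a list of rows, each an object of numbers: "hand": the opening, from 0 (shut) to 1 (fully open); "dx", "dy", "dz": the shift along the world's x, y, z in units of 50 mm (1.0 is 50 mm); "twist": the turn about the world's z in units of 10 degrees (1.0 is 10 degrees). In form: [{"hand": .., "dx": .., "dy": .., "dz": .., "twist": ..}, ...]. A call has 1 to 10 rows; each row is the pose to reach, as a shift and turn from the pose commanded when the call began; what a row does not reach only later rows make up. A row lasts 1/8 s, in which the tool goes at most 62.5 mm and 10.7 degrees, less where a joint would pass 70% of its speed; a pose out of reach is approached as far as the arm can. A call with a gripper value outside its range is refused whole. The fingers move at their own pace and stop on an object; "grip_force" is the grip in N (left out, the last holds). Time passes only in rows, so rows that repeat a pose let the fingers close. It gives the time, the measured TCP pose, the force and the opening at its end, in the units of the state.
- ctrl.sense(): the state, without advancing time (a new reading comes with each control period).
- ctrl.capture(name): name is "scene" or "top" or "wrist"; returns the picture (384x512x3 uint8, red, green, blue); there is no depth.
- ctrl.camera_info(name): a dict with "fx", "fy", "cx", "cy" (pixels), "R" (3x3) and "t" (3): a world point X has camera coordinates R X + t. Camera axes: x right, y down, z forward; pixel columns grow to the right and rows downward; lengths in mm; the calibration is good to about 2 mm. A picture is of the moment at which its call begins: read the wrist's pose just before it. camera_info takes no time and is no camera call; for the wrist camera it gives the pose at the moment of the call.
- ctrl.job_done(): hands the job in, once; it reports no verdict.
The state is a dict: "time_s": time; "joint_pos": joint angles; "qd": joint speeds; "effort": joint torques, N m; "eef_pos": TCP position; "tcp_rot": TCP orientation; "contact_force": force on the tool from outside, world axes, zero at the start; "torque": the same for the moment, N m; "grip_width": finger opening in mm.
Only numpy, scipy, OpenCV 4.12 (cv2) and the standard library are available. Lean on these libraries where they do the work, as an engineer would, in place of code of your own. Each camera call takes 0.05 s, during which the arm holds its last target.

## Working session

There is one attempt and no reset: what is moved stays moved. The work goes in short steps, Python scripts to look and compute and a tool call to move; the robot and the scene stay as the last step left them, time stands still between calls to the robot, and variables do not carry over. Pictures are saved under pics/ and viewed, and the job is handed in when it is done.

Besides the shell and the picture viewer there is one more tool, called after "Request:" by a JSON object that holds its "op" and its "data", one argument or row to a line. drive_tool: Moves the arm, as the interface text tells. Its arguments: {"type":"object","properties":{"plan":{"type":"array"},"grip_force":{"type":"number"}},"required":["plan"]}

```bash
mkdir -p pics; ls; python3 - <<'E'
from station import ctrl
import cv2
print(ctrl.sense())
for n in ("scene","top","wrist"):
    i=ctrl.camera_info(n); print(n,i)
    cv2.imwrite(f"pics/{n}0.png",ctrl.capture(n)[:,:,::-1])
E
```

```text
pics
{'time_s': 0.0, 'joint_pos': array([ 1.30319043e+00,  1.16471024e-01,  1.44224601e+00,  1.12736750e-05,
        1.58400449e+00, -3.78134506e-02]), 'qd': array([ 1.14294795e-04, -6.45840556e-04,  8.87686083e-04, -5.00101120e-05,
       -7.08539269e-04, -1.39599538e-03]), 'effort': array([ 5.36792926e-03, -7.21258307e+01, -6.22629261e+01,  7.83383776e-02,
        2.35837890e-02, -8.71127486e-05]), 'eef_pos': array([153.70958296, 657.05993792, 217.92722496]), 'tcp_rot': array([-9.14309668e-05,  1.14643508e-01,  9.93406537e-01, -5.57009733e-04]), 'contact_force': array([-0.73028969, -0.27645191,  0.09791818]), 'torque': array([ 0.04711879, -0.03133955, -0.00696577]), 'grip_width': 92.85828178689695}
scene {'fx': 482.99317299442043, 'fy': 482.99317299442043, 'cx': 255.88025453680132, 'cy': 185.03712332699246, 'R': array([[-0.6551621 ,  0.75548754, -0.00109635],
       [ 0.5783578 ,  0.50061968, -0.64411349],
       [-0.48607086, -0.42263283, -0.76492915]]), 't': array([ 373.57311297, -255.05531673, 1729.778926  ])}
top {'fx': 424.62679733571457, 'fy': 424.62679733571457, 'cx': 264.14532040906835, 'cy': 189.3952031416754, 'R': array([[ 0.01096389, -0.99992864,  0.00474398],
       [-0.98284688, -0.01164981, -0.18405513],
       [ 0.18409726, -0.00264465, -0.98290447]]), 't': array([ -13.87345792,  569.81337422, 1512.36548742])}
wrist {'fx': 274.6694639784038, 'fy': 274.6694639784038, 'cx': 258.1780375718092, 'cy': 187.8844102481928, 'R': array([[ 0.2272913 ,  0.97382618, -0.00110901],
       [ 0.94398762, -0.22004694,  0.24589982],
       [ 0.23921965, -0.05693778, -0.96929461]]), 't': array([-675.14852974,  -27.7221099 ,  390.07528023])}
```

View pics/scene0.png

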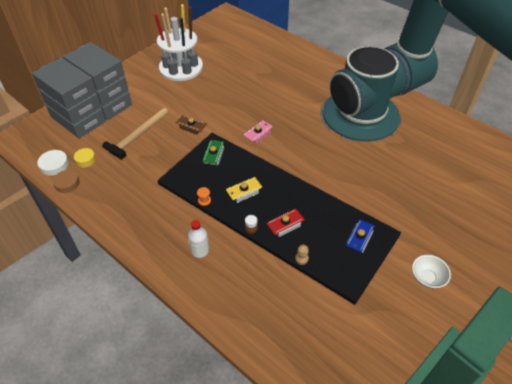

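View pics/top0.png

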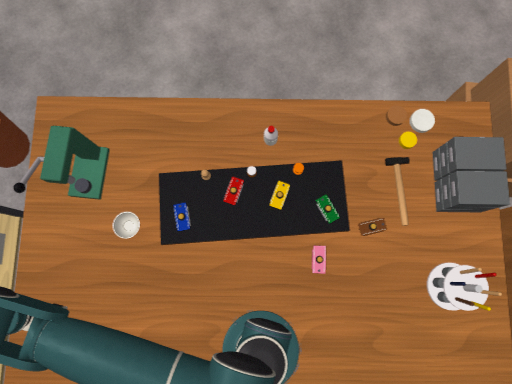

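View pics/wrist0.png

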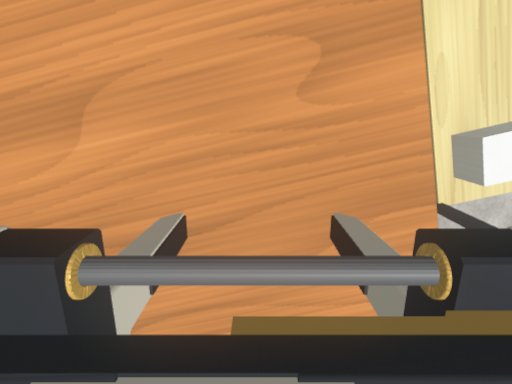

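The top view shows the slab with blue at (182,216), red (233,190), yellow (280,195) and green (327,208). The pink and brown look-alikes lie off the slab. Next I'll locate the caps in both views.

```bash
cat > h.py <<'E'
import numpy as np, cv2
from scipy import ndimage
def blob(img,hlo,hhi,smin,vmin,roi):
    hsv=cv2.cvtColor(img,cv2.COLOR_RGB2HSV)
    h,s,v=[hsv[:,:,i].astype(int) for i in range(3)]
    m=((h>=hlo)&(h<=hhi) if hlo<=hhi else ((h>=hlo)|(h<=hhi)))&(s>smin)&(v>vmin)
    r=np.zeros_like(m); x0,y0,x1,y1=roi; r[y0:y1,x0:x1]=1
    m&=r
    return m
def ray(info,uv):
    d=np.array([(uv[0]-info['cx'])/info['fx'],(uv[1]-info['cy'])/info['fy'],1.])
    R=np.array(info['R']);return -R.T@info['t'],R.T@d
def plane(info,uv,z):
    c,d=ray(info,uv);return c+d*(z-c[2])/d[2]
def proj(info,X):
    p=info['R']@np.asarray(X,float)+info['t'];return p[:2]/p[2]*[info['fx'],info['fy']]+[info['cx'],info['cy']]
def two(i1,u1,i2,u2):
    c1,d1=ray(i1,u1);c2,d2=ray(i2,u2)
    s=np.linalg.lstsq(np.c_[d1,-d2],c2-c1,rcond=None)[0]
    a=c1+s[0]*d1;b=c2+s[1]*d2;return (a+b)/2,np.linalg.norm(a-b)
E
python3 - <<'E'
import cv2,numpy as np
t=cv2.imread('pics/top0.png');s=cv2.imread('pics/scene0.png')
z=lambda im,x,y,w,h,k:cv2.resize(im[y:y+h,x:x+w],None,fx=k,fy=k,interpolation=cv2.INTER_NEAREST)
cv2.imwrite('pics/tz.png',z(t,155,155,200,95,4)); cv2.imwrite('pics/sz.png',z(s,190,130,195,140,4))
E
```

```text
(no output)
```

View pics/tz.png

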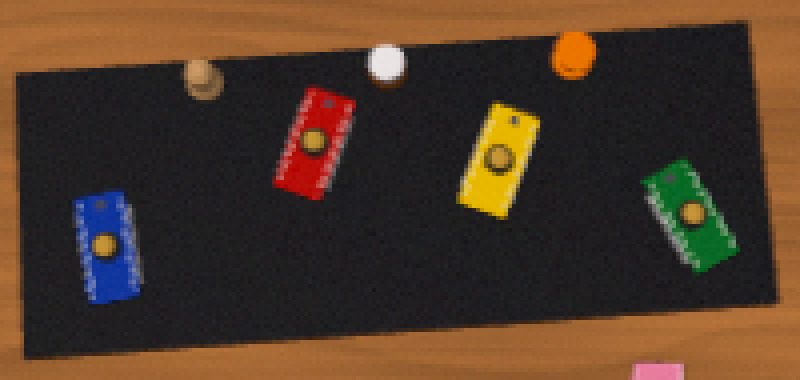

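View pics/sz.png

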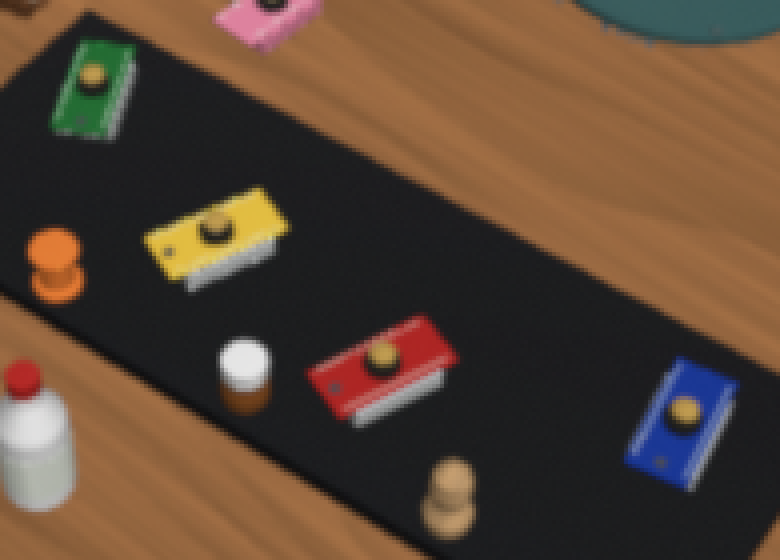

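```bash
python3 - <<'E'
from h import *
from station import ctrl
T=cv2.cvtColor(cv2.imread('pics/top0.png'),cv2.COLOR_BGR2RGB);S=cv2.cvtColor(cv2.imread('pics/scene0.png'),cv2.COLOR_BGR2RGB)
it,is_=ctrl.camera_info('top'),ctrl.camera_info('scene')
tp=dict(blue=(104,245),red=(314,141),yellow=(498,158),green=(693,213))
sp=dict(blue=(685,408),red=(382,354),yellow=(216,223),green=(93,75))
def cap(img,c):
    x,y=c; x0,y0=int(round(x))-5,int(round(y))-5
    hsv=cv2.cvtColor(img,cv2.COLOR_RGB2HSV)[y0:y0+11,x0:x0+11].astype(int)
    h,s,v=hsv[...,0],hsv[...,1],hsv[...,2]
    m=(h>=12)&(h<=23)&(s>80)&(s<200)&(v>110)&(v<225)
    l,n=ndimage.label(m); 
    k=1+np.argmax([ (l==i).sum() for i in range(1,n+1)])
    ys,xs=np.nonzero(l==k); return np.array([xs.mean()+x0,ys.mean()+y0]),len(xs)
for n in tp:
    a,na=cap(T,np.array(tp[n])/4+[155,155]-.4); b,nb=cap(S,np.array(sp[n])/4+[190,130]-.4)
    X,g=two(it,a,is_,b)
    print(n,a.round(2),na,b.round(2),nb,X.round(1),'gap',g.round(1),'top@57',plane(it,a,57).round(1),'scene@57',plane(is_,b,57).round(1))
E
```

```text
blue [180.4  215.96] 25 [360.87 232.29] 31 [468.1 296.5  51.7] gap 0.2 top@57 [467.5 295.6  57. ] scene@57 [471.9 297.8  57. ]
red [233.   189.62] 21 [285.31 217.72] 32 [567.4 107.6  53.6] gap 0.6 top@57 [567.  107.1  57. ] scene@57 [569.4 109.3  57. ]
yellow [279.52 193.89] 27 [244.35 185.32] 65 [553.1 -62.8  51. ] gap 3.5 top@57 [553.1 -64.   57. ] scene@57 [556.  -57.8  57. ]
green [327.91 207.91] 22 [212.5  148.56] 18 [ 504.  -241.7   50.4] gap 0.4 top@57 [ 503.2 -240.8   57. ] scene@57 [ 508.3 -236.6   57. ]
```

The two views agree to a few mm. I'll move over red with the fingers shut and refine with the wrist camera.

Request:
{"op": "drive_tool", "data": {
  "plan": [
    {"hand": 0,"dx": 1.6,"dy": -0.6,"dz": 0,"twist": 0},
    {"hand": 0,"dx": 3,"dy": -1.5,"dz": 0,"twist": 0},
    {"hand": 0,"dx": 4,"dy": -2.5,"dz": 0,"twist": 0},
    {"hand": 0,"dx": 5,"dy": -3.5,"dz": 0,"twist": 0},
    {"hand": 0,"dx": 5.8,"dy": -4.5,"dz": 0,"twist": 0},
    {"hand": 0,"dx": 6.4,"dy": -5.5,"dz": 0,"twist": 0},
    {"hand": 0,"dx": 7,"dy": -6.5,"dz": 0,"twist": 0},
    {"hand": 0,"dx": 7.3,"dy": -7.5,"dz": 0,"twist": 0},
    {"hand": 0,"dx": 7.6,"dy": -8.5,"dz": 0,"twist": 0},
    {"hand": 0,"dx": 7.8,"dy": -9.5,"dz": 0,"twist": 0}
  ],
  "grip_force": 20
}}

```text
time_s: 1.4
eef_pos: [539.9, 196.6, 218.4]
tcp_rot: [-0.0, 0.115, 0.993, -0.0]
contact_force: [1.2, 1.0, 0.8]
grip_width: 1.0
```

```bash
python3 - <<'E'
from h import *
from station import ctrl
s=ctrl.sense();print(s['eef_pos'],s['time_s'],s['tcp_rot'],s['joint_pos'],s['contact_force'])
i=ctrl.camera_info('wrist');im=ctrl.capture('wrist')
cv2.imwrite('pics/w1.png',im[:,:,::-1])
print(-i['R'].T@i['t'],i['R'])
print(proj(i,s['eef_pos']),proj(i,[567.2,107.5,59]))
E
```

```text
[539.92065567 196.63036417 218.39667622] 1.4 [-9.74953918e-05  1.14638418e-01  9.93407277e-01 -7.14612082e-05] [ 3.04888892e-01 -1.02625056e-01  1.66170627e+00 -5.10470051e-05
  1.58274775e+00 -1.03612602e+00] [1.17272263 1.00258763 0.81346157]
[472.50631941 212.98344176 384.56893148] [[ 2.27297530e-01  9.73825328e-01 -2.53587035e-04]
 [ 9.43981598e-01 -2.20267811e-01  2.45725120e-01]
 [ 2.39237488e-01 -5.60920943e-02 -9.69339518e-01]]
[257.31482792 228.60503642] [193.43985656 213.92073338]
```

View pics/w1.png

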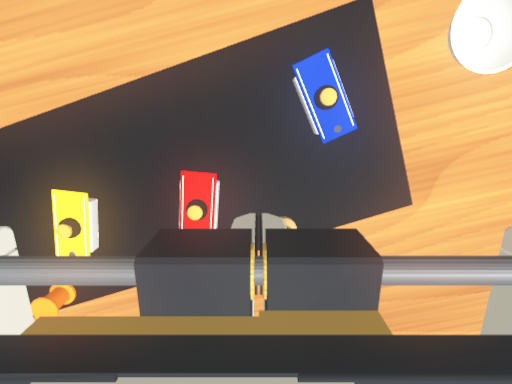

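Red cap at (195,213), blue at (329,97), yellow at (65,231), all visible in the wrist view.

```bash
cat >> h.py <<'E'
def wcap(im,i,guess,r=22,zz=57):
    u=proj(i,[guess[0],guess[1],zz]);x0,y0=(u-r).astype(int).clip(0)
    c=im[y0:y0+2*r+1,x0:x0+2*r+1]
    hsv=cv2.cvtColor(c,cv2.COLOR_RGB2HSV).astype(int);h,s,v=hsv[...,0],hsv[...,1],hsv[...,2]
    m=(h>=15)&(h<=25)&(s>80)&(s<215)&(v>110)
    l,n=ndimage.label(m)
    k=1+np.argmax([(l==j).sum() for j in range(1,n+1)])
    m=(l==k).astype(np.uint8)
    cs,_=cv2.findContours(m,cv2.RETR_EXTERNAL,cv2.CHAIN_APPROX_NONE)
    (x,y),rad=cv2.minEnclosingCircle(max(cs,key=cv2.contourArea))
    ys,xs=np.nonzero(m)
    cen=np.array([xs.mean()+x0,ys.mean()+y0])
    return u,cen,(x+x0,y+y0,rad),len(xs),plane(i,cen,zz)
E
python3 - <<'E'
from h import *
from station import ctrl
i=ctrl.camera_info('wrist');im=ctrl.capture('wrist')
for n,g in dict(red=(567.2,107.5),blue=(467.5,296),yellow=(553,-63)).items():
    u,c,e,k,X=wcap(im,i,g);print(n,u.round(1),c.round(1),np.round(e,1),k,X.round(1))
    x,y=np.round(c).astype(int);print(cv2.cvtColor(im[y:y+1,x-10:x+11],cv2.COLOR_RGB2HSV)[0].tolist())
E
```

```text
red [198.3 211.4] [198.  208.6] [198.9 210.    8.2] 69 [563.5 108.3  57. ]
[[1, 196, 253], [1, 194, 247], [2, 162, 168], [17, 140, 182], [24, 140, 250], [25, 134, 253], [26, 132, 254], [27, 130, 254], [27, 126, 254], [27, 124, 254], [27, 123, 255], [27, 122, 255], [28, 122, 255], [28, 121, 255], [28, 121, 255], [28, 120, 255], [27, 119, 255], [27, 124, 254], [22, 142, 242], [15, 122, 144], [5, 91, 101]]
blue [333.4  93.9] [328.9  93.8] [332.9  93.7   9.2] 76 [466.3 291.1  57. ]
[[125, 57, 81], [124, 41, 87], [124, 43, 88], [122, 41, 87], [125, 34, 89], [14, 75, 133], [19, 130, 228], [25, 121, 252], [25, 120, 253], [26, 117, 254], [26, 116, 254], [27, 115, 254], [27, 113, 254], [27, 112, 254], [27, 112, 254], [27, 112, 254], [27, 112, 254], [28, 110, 254], [28, 109, 254], [28, 108, 255], [27, 107, 255]]
yellow [ 67.6 230.1] [ 75.8 224.5] [ 74.  225.5  11.5] 266 [548.3 -49.7  57. ]
[[28, 123, 255], [28, 122, 255], [28, 120, 255], [28, 120, 255], [28, 120, 254], [26, 129, 253], [24, 141, 248], [22, 141, 240], [20, 122, 225], [18, 89, 177], [17, 91, 132], [18, 109, 124], [18, 108, 123], [18, 108, 123], [18, 109, 124], [18, 108, 125], [18, 106, 125], [18, 112, 121], [19, 129, 125], [24, 177, 243], [30, 162, 255]]
```

```bash
sed -i 's/(h<=25)&(s>80)&(s<215)/(h<=30)\&(s>80)\&(s<150)/; s/r=22/r=16/' h.py
python3 - <<'E'
from h import *
from station import ctrl
s=ctrl.sense();print(s['eef_pos'])
i=ctrl.camera_info('wrist');im=ctrl.capture('wrist')
for n,g in dict(red=(567.2,107.5),blue=(467.5,296),yellow=(553,-63)).items():
    u,c,e,k,X=wcap(im,i,g);print(n,u.round(1),c.round(1),np.round(e,1),k,X.round(1))
E
```

```text
[540.57195784 193.95488122 218.55446598]
red [196.  212.6] [196.9 211.1] [196.7 211.6   8.1] 191 [565.6 109.1  57. ]
blue [330.5  95.1] [330.   94.7] [330.3  94.8   9.3] 256 [467.  295.6  57. ]
yellow [ 65.4 231.5] [ 69.6 228. ] [ 69.1 229.5  13.2] 378 [549.8 -55.9  57. ]
```

Request:
{"op": "drive_tool", "data": {
  "plan": [
    {"hand": 0,"dx": 0.3,"dy": -1,"dz": 0,"twist": 0},
    {"hand": 0,"dx": 0.5,"dy": -1.7,"dz": -0.8,"twist": 0},
    {"hand": 0,"dx": 0.5,"dy": -1.7,"dz": -1.6,"twist": 0},
    {"hand": 0,"dx": 0.5,"dy": -1.7,"dz": -2.3,"twist": 0},
    {"hand": 0,"dx": 0.5,"dy": -1.7,"dz": -2.3,"twist": 0},
    {"hand": 0,"dx": 0.5,"dy": -1.7,"dz": -2.3,"twist": 0},
    {"hand": 0,"dx": 0.5,"dy": -1.7,"dz": -2.3,"twist": 0},
    {"hand": 0,"dx": 0.5,"dy": -1.7,"dz": -2.3,"twist": 0}
  ]
}}

```text
time_s: 2.55
eef_pos: [564.9, 113.8, 104.8]
tcp_rot: [0.001, 0.115, 0.993, 0.0]
contact_force: [-0.2, -0.3, 0.6]
grip_width: 0.5
```

```bash
python3 - <<'E'
from h import *
from station import ctrl
s=ctrl.sense();print(s['eef_pos'],s['time_s'],s['contact_force'])
cv2.imwrite('pics/w2.png',ctrl.capture('wrist')[:,:,::-1])
cv2.imwrite('pics/s2.png',ctrl.capture('scene')[:,:,::-1][120:280,180:400].repeat(3,0).repeat(3,1))
s=ctrl.sense();print(s['eef_pos'],s['time_s'],s['contact_force'])
E
```

```text
[564.9208278  113.84084706 104.79659818] 2.55 [-0.2287744  -0.3159406   0.61027837]
[564.70603092 113.69474511 104.26650531] 2.65 [-0.36965551 -0.76134788  0.40934596]
```

View pics/w2.png

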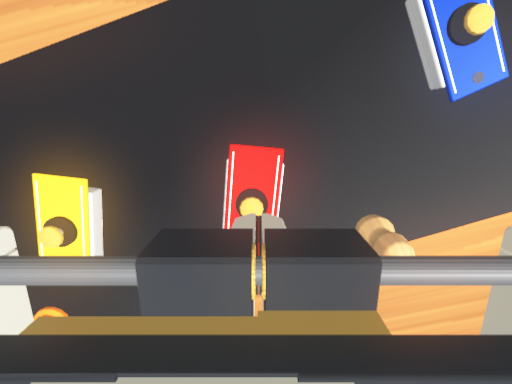

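View pics/s2.png

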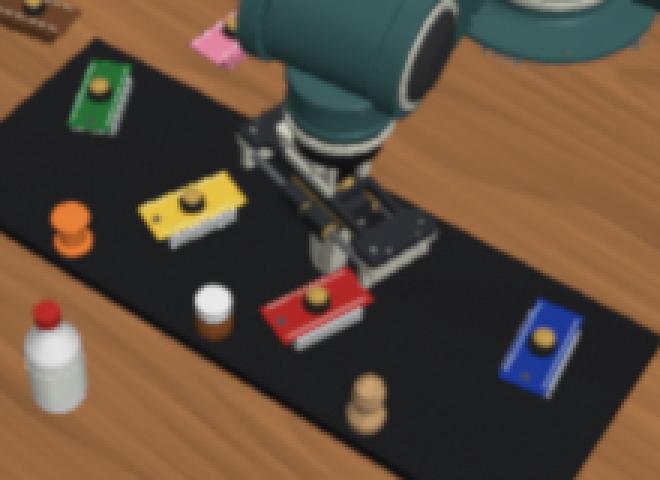

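```bash
python3 - <<'E'
from h import *
from station import ctrl
s=ctrl.sense();print(s['eef_pos'])
i=ctrl.camera_info('wrist');im=ctrl.capture('wrist')
for n,g in dict(red=(566.5,108),blue=(467.3,296),yellow=(553,-63)).items():
    u,c,e,k,X=wcap(im,i,g,r=20);print(n,u.round(1),c.round(1),np.round(e,1),k,X.round(1))
z=im[140:280,20:300][:,:,::-1]
cv2.imwrite('pics/w3.png',cv2.resize(z,None,fx=2.8,fy=2.8,interpolation=cv2.INTER_NEAREST))
E
```

```text
[564.70603092 113.69474511 104.26650531]
red [251.2 209.5] [251.4 206.6] [251.4 208.7  12.2] 367 [564.2 108.8  57. ]
blue [481.5  18.6] [479.2  18.7] [480.5  19.5  17.1] 733 [467.  294.4  57. ]
yellow [ 49.7 238.5] [ 54.9 233.5] [ 54.4 233.   18.3] 757 [549.7 -56.9  57. ]
```

View pics/w3.png

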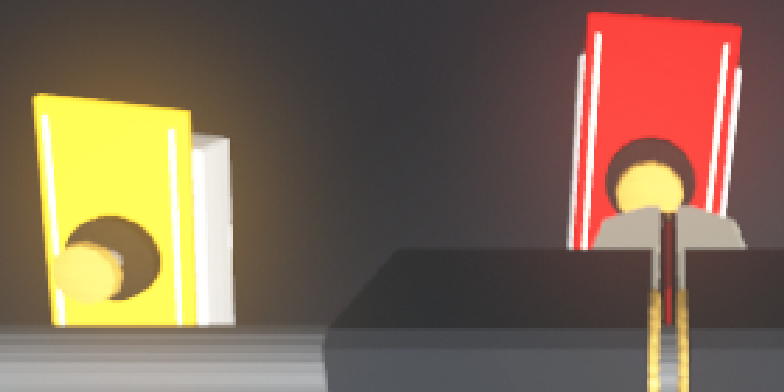

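Request:
{"op": "drive_tool", "data": {
  "plan": [
    {"hand": 0,"dx": 0.03,"dy": -0.11,"dz": -0.3,"twist": 0},
    {"hand": 0,"dx": 0.03,"dy": -0.11,"dz": -0.6,"twist": 0},
    {"hand": 0,"dx": 0.03,"dy": -0.11,"dz": -0.8,"twist": 0},
    {"hand": 0,"dx": 0.03,"dy": -0.11,"dz": -0.8,"twist": 0},
    {"hand": 0,"dx": 0.03,"dy": -0.11,"dz": -0.8,"twist": 0},
    {"hand": 0,"dx": 0.03,"dy": -0.11,"dz": -0.8,"twist": 0}
  ]
}}

```text
time_s: 3.45
eef_pos: [566.3, 108.2, 64.2]
tcp_rot: [0.0, 0.115, 0.993, 0.0]
contact_force: [-0.3, 0.4, -1.3]
grip_width: 0.5
```

```bash
python3 - <<'E'
from h import *
from station import ctrl
i=ctrl.camera_info('wrist');im=ctrl.capture('wrist')
z=im[140:280,170:350][:,:,::-1]
t=ctrl.capture('top')[150:260,150:360,::-1]
cv2.imwrite('pics/w4.png',np.vstack([cv2.resize(z,(540,420),interpolation=cv2.INTER_CUBIC)]))
cv2.imwrite('pics/s4.png',cv2.resize(ctrl.capture('scene')[150:260,220:400,::-1],None,fx=4,fy=4,interpolation=cv2.INTER_CUBIC))
s=ctrl.sense();print(s['eef_pos'],s['time_s'],s['contact_force'])
E
```

```text
[566.12724456 108.16121941  63.96130573] 3.6 [-0.1597829   0.29481108  0.10805849]
```

View pics/w4.png

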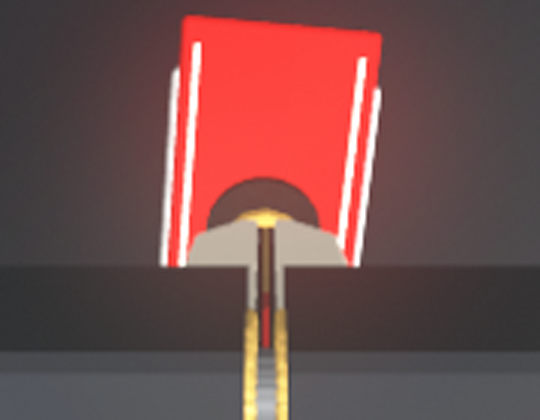

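View pics/s4.png

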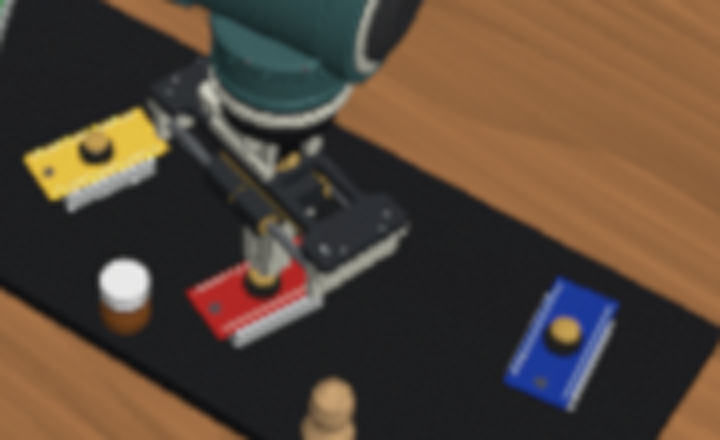

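The fingertip sits centred over the red cap, about 5 mm above it. I'll press down in small steps.

Request:
{"op": "drive_tool", "data": {
  "plan": [
    {"hand": 0,"dx": 0,"dy": 0,"dz": -0.06,"twist": 0},
    {"hand": 0,"dx": 0,"dy": 0,"dz": -0.12,"twist": 0},
    {"hand": 0,"dx": 0,"dy": 0,"dz": -0.16,"twist": 0},
    {"hand": 0,"dx": 0,"dy": 0,"dz": -0.2,"twist": 0},
    {"hand": 0,"dx": 0,"dy": 0,"dz": -0.22,"twist": 0},
    {"hand": 0,"dx": 0,"dy": 0,"dz": -0.22,"twist": 0}
  ]
}}

```text
time_s: 4.35
eef_pos: [566.1, 108.2, 52.7]
tcp_rot: [0.0, 0.115, 0.993, 0.0]
contact_force: [-0.0, -0.1, 2.2]
grip_width: 0.3
```

Request:
{"op": "drive_tool", "data": {
  "plan": [
    {"hand": 0,"dx": 0,"dy": 0,"dz": -0.02,"twist": 0},
    {"hand": 0,"dx": 0,"dy": 0,"dz": -0.04,"twist": 0},
    {"hand": 0,"dx": 0,"dy": 0,"dz": -0.06,"twist": 0},
    {"hand": 0,"dx": 0,"dy": 0,"dz": -0.06,"twist": 0},
    {"hand": 0,"dx": 0,"dy": 0,"dz": -0.06,"twist": 0}
  ]
}}

```text
time_s: 4.97
eef_pos: [566.1, 108.1, 50.0]
tcp_rot: [0.0, 0.115, 0.993, 0.0]
contact_force: [-1.9, 0.0, 6.7]
grip_width: 0.4
```

Force 6.7 N at z 50.0, which fits a cap fully home on a compressed washer. I'll lift and head for blue, stopping short to look.

Request:
{"op": "drive_tool", "data": {
  "plan": [
    {"hand": 0,"dx": 0,"dy": 0,"dz": 0.6,"twist": 0},
    {"hand": 0,"dx": 0,"dy": 0,"dz": 1.3,"twist": 0},
    {"hand": 0,"dx": -0.7,"dy": 0.8,"dz": 1.6,"twist": 0},
    {"hand": 0,"dx": -1.5,"dy": 1.6,"dz": 1.6,"twist": 0},
    {"hand": 0,"dx": -2,"dy": 2.4,"dz": 1.6,"twist": 0},
    {"hand": 0,"dx": -2,"dy": 2.8,"dz": 1.6,"twist": 0},
    {"hand": 0,"dx": -2,"dy": 2.8,"dz": 1.6,"twist": 0},
    {"hand": 0,"dx": -2,"dy": 2.8,"dz": 1.6,"twist": 0},
    {"hand": 0,"dx": -2,"dy": 2.8,"dz": 1.6,"twist": 0}
  ]
}}

```text
time_s: 6.1
eef_pos: [466.5, 247.2, 129.4]
tcp_rot: [-0.0, 0.115, 0.993, -0.0]
contact_force: [-0.2, -1.4, -0.2]
grip_width: 0.3
```

```bash
python3 - <<'E'
from h import *
from station import ctrl
s=ctrl.sense();print(s['eef_pos'],s['time_s'],s['contact_force'])
i=ctrl.camera_info('wrist');im=ctrl.capture('wrist')
for n,g in dict(blue=(467.2,295.3),red=(566.1,108.1)).items():
    u,c,e,k,X=wcap(im,i,g,r=20);print(n,u.round(1),c.round(1),np.round(e,1),k,X.round(1))
cv2.imwrite('pics/w5.png',im[:,:,::-1])
cv2.imwrite('pics/s5.png',cv2.resize(ctrl.capture('scene')[130:270,190:385,::-1],None,fx=4,fy=4,interpolation=cv2.INTER_CUBIC))
E
```

```text
[466.49357374 247.24027993 129.43317857] 6.1 [-0.19437285 -1.37733203 -0.19401396]
blue [310.1 186.3] [310.6 185.6] [310.5 185.5  11.1] 374 [466.6 295.9  57. ]
red [147.1 318.7] [147.1 325.1] [147.  325.   21.9] 771 [573.4 105.6  57. ]
```

View pics/w5.png

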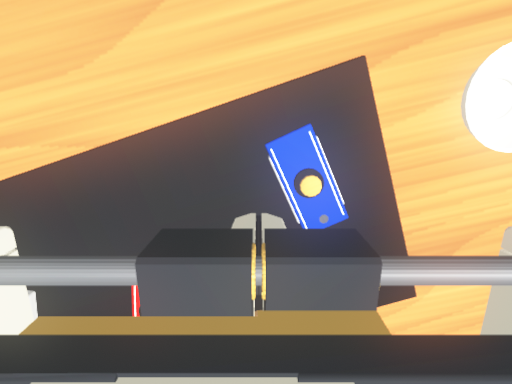

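View pics/s5.png

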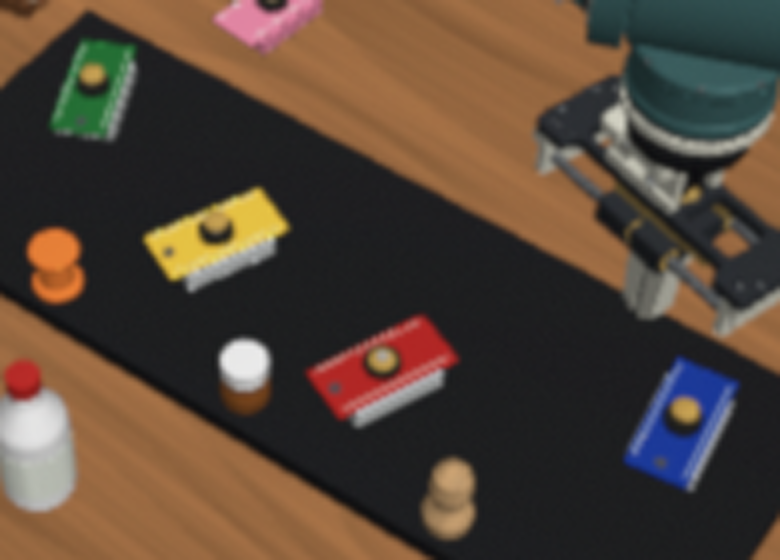

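Red cap has dropped from row 354 to 361 in the zoomed view and its tag hasn't moved. Blue cap is at (311,186) → (466.7, 295.8).

Request:
{"op": "drive_tool", "data": {
  "plan": [
    {"hand": 0,"dx": 0,"dy": 0.96,"dz": -0.2,"twist": 0},
    {"hand": 0,"dx": 0,"dy": 0.96,"dz": -0.6,"twist": 0},
    {"hand": 0,"dx": 0,"dy": 0.96,"dz": -1.1,"twist": 0},
    {"hand": 0,"dx": 0,"dy": 0.96,"dz": -1.3,"twist": 0},
    {"hand": 0,"dx": 0,"dy": 0.96,"dz": -1.3,"twist": 0},
    {"hand": 0,"dx": 0,"dy": 0.96,"dz": -1.3,"twist": 0},
    {"hand": 0,"dx": 0,"dy": 0.96,"dz": -1.3,"twist": 0}
  ]
}}

```text
time_s: 7.08
eef_pos: [466.4, 296.2, 65.5]
tcp_rot: [0.001, 0.115, 0.993, 0.0]
contact_force: [-0.3, -0.2, -0.3]
grip_width: 0.8
```

```bash
python3 - <<'E'
from h import *
from station import ctrl
im=ctrl.capture('wrist')
z=im[140:280,170:350][:,:,::-1]
cv2.imwrite('pics/w6.png',np.hstack([cv2.resize(z,(396,308)),cv2.resize(ctrl.capture('scene')[190:260,310:400,::-1],(396,308))]))
s=ctrl.sense();print(s['eef_pos'],s['time_s'],s['contact_force'])
E
```

```text
[466.23867067 296.17400941  65.22118368] 7.175 [-0.35724656 -0.3816942   0.1580247 ]
```

View pics/w6.png

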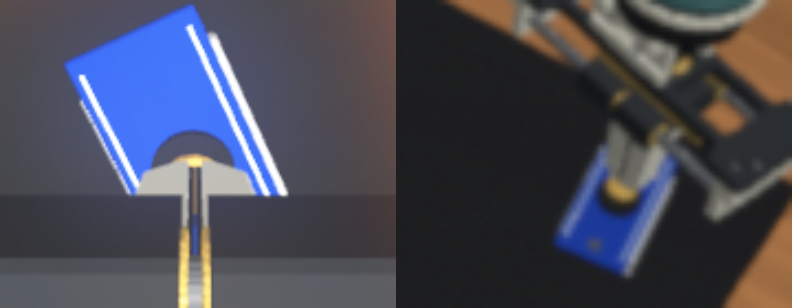

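The tip is centred over the blue cap. Target z 50, so about −15 mm.

Request:
{"op": "drive_tool", "data": {
  "plan": [
    {"hand": 0,"dx": 0,"dy": 0,"dz": -0.06,"twist": 0},
    {"hand": 0,"dx": 0,"dy": 0,"dz": -0.12,"twist": 0},
    {"hand": 0,"dx": 0,"dy": 0,"dz": -0.16,"twist": 0},
    {"hand": 0,"dx": 0,"dy": 0,"dz": -0.2,"twist": 0},
    {"hand": 0,"dx": 0,"dy": 0,"dz": -0.23,"twist": 0},
    {"hand": 0,"dx": 0,"dy": 0,"dz": -0.26,"twist": 0},
    {"hand": 0,"dx": 0,"dy": 0,"dz": -0.28,"twist": 0},
    {"hand": 0,"dx": 0,"dy": 0,"dz": -0.3,"twist": 0},
    {"hand": 0,"dx": 0,"dy": 0,"dz": -0.3,"twist": 0},
    {"hand": 0,"dx": 0,"dy": 0,"dz": -0.3,"twist": 0}
  ]
}}

```text
time_s: 8.43
eef_pos: [466.1, 296.2, 50.0]
tcp_rot: [0.0, 0.115, 0.993, 0.0]
contact_force: [-3.0, -1.3, 7.8]
grip_width: 0.4
```

Blue pressed, 7.8 N at z 50.0. I'll lift and move near yellow, stopping beyond it so the cap shows in the wrist view.

Request:
{"op": "drive_tool", "data": {
  "plan": [
    {"hand": 0,"dx": 0,"dy": 0,"dz": 0.6,"twist": 0},
    {"hand": 0,"dx": 0,"dy": 0,"dz": 1.4,"twist": 0},
    {"hand": 0,"dx": 0.4,"dy": -1,"dz": 1.8,"twist": 0},
    {"hand": 0,"dx": 0.8,"dy": -2,"dz": 1.8,"twist": 0},
    {"hand": 0,"dx": 1.3,"dy": -3.1,"dz": 1.8,"twist": 0},
    {"hand": 0,"dx": 1.7,"dy": -4.2,"dz": 1.8,"twist": 0},
    {"hand": 0,"dx": 2.1,"dy": -5.3,"dz": 1.8,"twist": 0},
    {"hand": 0,"dx": 2.5,"dy": -6.3,"dz": 1.8,"twist": 0},
    {"hand": 0,"dx": 2.5,"dy": -7,"dz": 1.8,"twist": 0},
    {"hand": 0,"dx": 2.5,"dy": -7,"dz": 1.8,"twist": 0}
  ]
}}

```text
time_s: 9.68
eef_pos: [590.8, -55.9, 139.0]
tcp_rot: [-0.0, 0.116, 0.993, -0.0]
contact_force: [0.4, 0.5, 0.1]
grip_width: 0.6
```

Request:
{"op": "drive_tool", "data": {
  "plan": [
    {"hand": 0,"dx": 0,"dy": 0,"dz": 0,"twist": 0},
    {"hand": 0,"dx": 0,"dy": 0,"dz": 0,"twist": 0},
    {"hand": 0,"dx": 0,"dy": 0,"dz": 0,"twist": 0}
  ]
}}

```text
time_s: 10.05
eef_pos: [591.0, -53.0, 139.7]
tcp_rot: [0.0, 0.114, 0.993, 0.0]
contact_force: [-0.1, -0.7, -0.2]
grip_width: 0.3
```

```bash
python3 - <<'E'
from h import *
from station import ctrl
s=ctrl.sense();print(s['eef_pos'],s['time_s'],s['contact_force'])
i=ctrl.camera_info('wrist');im=ctrl.capture('wrist')
print(proj(i,[553,-61,57]))
cv2.imwrite('pics/w7.png',im[:,:,::-1])
cv2.imwrite('pics/s7.png',cv2.resize(ctrl.capture('scene')[130:270,190:385,::-1],None,fx=4,fy=4,interpolation=cv2.INTER_CUBIC))
E
```

```text
[590.99041328 -53.03790245 139.69948916] 10.05 [-0.11700338 -0.66648872 -0.17475462]
[239.556882   156.97103863]
```

View pics/w7.png

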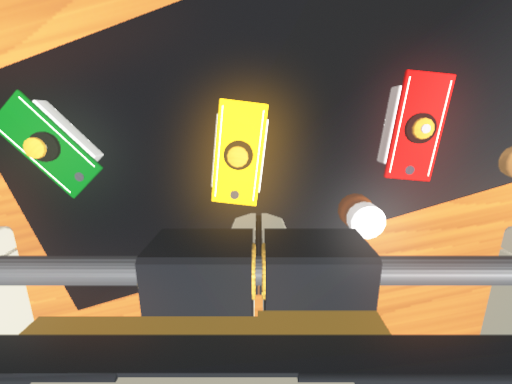

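View pics/s7.png

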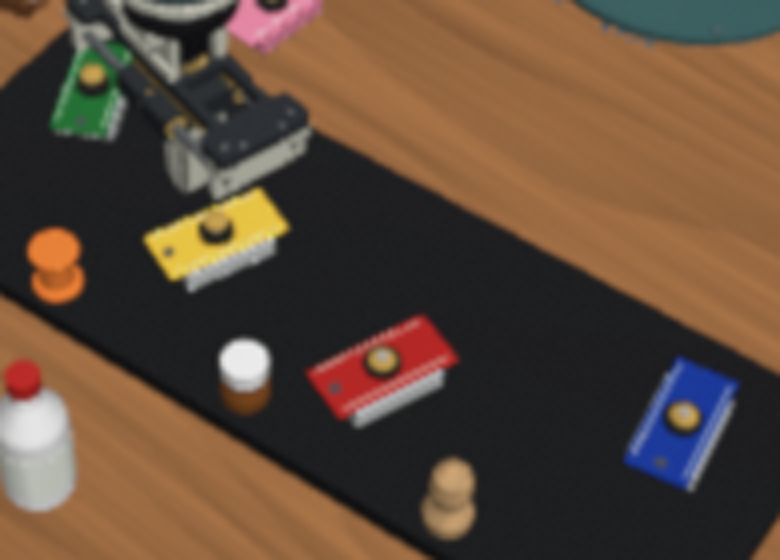

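Red and blue caps are down, with the post showing through each; yellow and green still stand. Yellow cap is near (237,157) in the wrist view, so I'll refine that.

```bash
python3 - <<'E'
from h import *
from station import ctrl
i=ctrl.camera_info('wrist');im=ctrl.capture('wrist')
c=im[135:181,215:265]
hsv=cv2.cvtColor(c,cv2.COLOR_RGB2HSV).astype(int)
print(hsv[22,::2].tolist())
m=(hsv[...,0]<27)&(hsv[...,2]>150)&(hsv[...,1]<175)
l,n=ndimage.label(m);k=l[22,22]
ys,xs=np.nonzero(l==k);print(k,len(xs))
u=np.array([xs.mean()+215,ys.mean()+135]);print(u,xs.min()+215,xs.max()+215,ys.min()+135,ys.max()+135,plane(i,u,57))
cv2.imwrite('pics/w8.png',cv2.resize(c[:,:,::-1],None,fx=10,fy=10,interpolation=cv2.INTER_NEAREST))
E
```

```text
[[29, 138, 255], [30, 76, 255], [30, 14, 255], [30, 160, 255], [29, 166, 255], [19, 135, 147], [20, 152, 225], [26, 138, 254], [27, 133, 254], [27, 130, 254], [28, 126, 255], [28, 123, 255], [28, 122, 255], [28, 120, 255], [28, 117, 255], [28, 117, 255], [28, 123, 255], [19, 137, 154], [19, 138, 152], [27, 171, 253], [30, 159, 255], [30, 58, 255], [30, 61, 255], [30, 160, 255], [0, 0, 254]]
0 1861
[239.03492746 158.13326169] 215 264 135 180 [553.92975632 -61.98798257  57.        ]
```

View pics/w8.png

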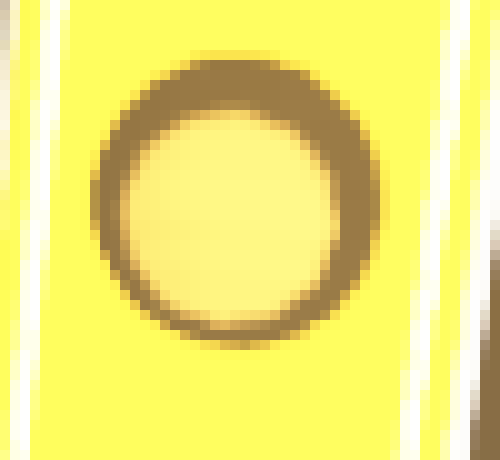

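Request:
{"op": "drive_tool", "data": {
  "plan": [
    {"hand": 0,"dx": -0.78,"dy": -0.19,"dz": -0.3,"twist": 0},
    {"hand": 0,"dx": -0.78,"dy": -0.19,"dz": -0.8,"twist": 0},
    {"hand": 0,"dx": -0.78,"dy": -0.19,"dz": -1.3,"twist": 0},
    {"hand": 0,"dx": -0.78,"dy": -0.19,"dz": -1.5,"twist": 0},
    {"hand": 0,"dx": -0.78,"dy": -0.19,"dz": -1.5,"twist": 0},
    {"hand": 0,"dx": -0.78,"dy": -0.19,"dz": -1.5,"twist": 0},
    {"hand": 0,"dx": -0.78,"dy": -0.19,"dz": -1.5,"twist": 0}
  ]
}}

```text
time_s: 11.08
eef_pos: [552.4, -63.4, 65.5]
tcp_rot: [0.001, 0.115, 0.993, -0.0]
contact_force: [0.3, 0.3, 0.1]
grip_width: 0.6
```

```bash
python3 - <<'E'
from h import *
from station import ctrl
im=ctrl.capture('wrist')
z=im[140:280,170:350][:,:,::-1]
cv2.imwrite('pics/w9.png',np.hstack([cv2.resize(z,(396,308)),cv2.resize(ctrl.capture('scene')[150:220,200:290,::-1],(396,308))]))
s=ctrl.sense();print(s['eef_pos'],s['time_s'],s['contact_force'])
E
```

```text
[552.2533117  -63.36650069  65.18814417] 11.175 [ 0.60936753 -0.48804764 -0.59821349]
```

View pics/w9.png

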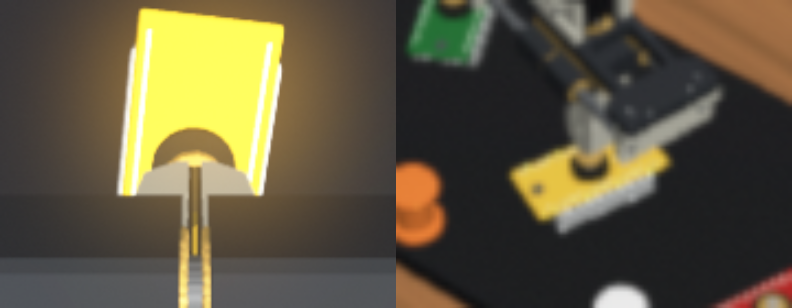

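Tip centred over yellow; pressing.

Request:
{"op": "drive_tool", "data": {
  "plan": [
    {"hand": 0,"dx": 0,"dy": 0,"dz": -0.06,"twist": 0},
    {"hand": 0,"dx": 0,"dy": 0,"dz": -0.12,"twist": 0},
    {"hand": 0,"dx": 0,"dy": 0,"dz": -0.16,"twist": 0},
    {"hand": 0,"dx": 0,"dy": 0,"dz": -0.2,"twist": 0},
    {"hand": 0,"dx": 0,"dy": 0,"dz": -0.23,"twist": 0},
    {"hand": 0,"dx": 0,"dy": 0,"dz": -0.26,"twist": 0},
    {"hand": 0,"dx": 0,"dy": 0,"dz": -0.28,"twist": 0},
    {"hand": 0,"dx": 0,"dy": 0,"dz": -0.3,"twist": 0},
    {"hand": 0,"dx": 0,"dy": 0,"dz": -0.3,"twist": 0},
    {"hand": 0,"dx": 0,"dy": 0,"dz": -0.3,"twist": 0}
  ]
}}

```text
time_s: 12.42
eef_pos: [552.1, -63.4, 50.0]
tcp_rot: [0.0, 0.115, 0.993, -0.0]
contact_force: [-1.8, -0.0, 6.9]
grip_width: 0.7
```

Request:
{"op": "drive_tool", "data": {
  "plan": [
    {"hand": 0,"dx": 0,"dy": 0,"dz": 0.5,"twist": 0},
    {"hand": 0,"dx": 0,"dy": 0,"dz": 1.2,"twist": 0},
    {"hand": 0,"dx": 0,"dy": 0,"dz": 2,"twist": 0},
    {"hand": 0,"dx": 0.8,"dy": 0.4,"dz": 2.8,"twist": 0},
    {"hand": 0,"dx": 0.8,"dy": 0.4,"dz": 2.8,"twist": 0},
    {"hand": 0,"dx": 0.8,"dy": 0.4,"dz": 2.8,"twist": 0},
    {"hand": 0,"dx": 0.8,"dy": 0.4,"dz": 2.8,"twist": 0}
  ]
}}

```text
time_s: 13.3
eef_pos: [591.1, -43.6, 188.3]
tcp_rot: [-0.001, 0.115, 0.993, -0.0]
contact_force: [0.9, -0.3, -0.5]
grip_width: 0.5
```

```bash
python3 - <<'E'
from h import *
from station import ctrl
s=ctrl.sense();print(s['eef_pos'],s['time_s'],s['contact_force'])
cv2.imwrite('pics/w10.png',ctrl.capture('wrist')[:,:,::-1])
cv2.imwrite('pics/s10.png',cv2.resize(ctrl.capture('scene')[130:270,190:385,::-1],None,fx=4,fy=4,interpolation=cv2.INTER_CUBIC))
E
```

```text
[591.12612171 -43.60971494 188.27880709] 13.3 [ 0.89879647 -0.25318099 -0.45590645]
```

View pics/w10.png

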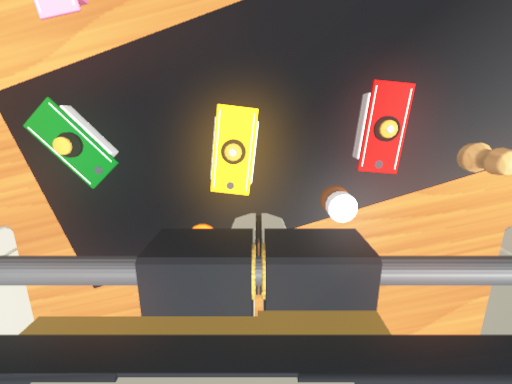

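View pics/s10.png

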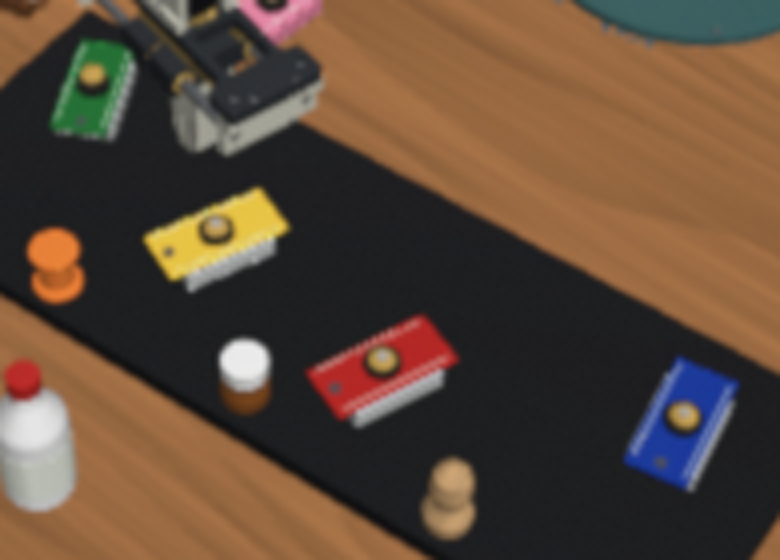

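Red, blue and yellow are home, each with the post end showing. Green still stands, and the tags and bystanders are in the same pixels as at the start.

```bash
python3 -c "
from station import ctrl
print(ctrl.job_done())"
```

```text
the job is handed in; nothing more can be done
None
```

I pressed the red, then the blue, then the yellow cap home with the shut fingertips and handed the job in at about 13.4 s. The hand-in gives no verdict.

- **Presses:** I held each one at tip height z = 50.0 mm. The readings there were 6.7 N on red, 7.8 N on blue and 6.9 N on yellow, well under the 30 N limit. That height and force fit a cap fully home on a slightly compressed washer.
- **Last pictures:** All three caps sit low with their post ends showing. Green's cap still stands, and the four tags and the nearby bystanders look unmoved. I judged this by eye and did not measure it. The bowl and mallet were outside the last crops, but the arm went nowhere near the mallet and passed well above bowl height.
- **Disagreement between views:** The first top and scene views differed by up to about 6 mm on the yellow cap, because the colour mask mixed brass with the yellow plate. I found that cap again by hand from a close wrist picture before pressing. No other check failed.

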